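Pack away the inspection lamps of the disc-cutting lathe

ROBOT

A 6-joint arm with a two-finger parallel gripper is mounted at the origin on the work surface. World frame = base frame: x ahead of the robot, y to its left, z up, the work surface at z = 0. Lengths are in mm, angles in rad, forces in N, time in s.
With the tool pointing down it reaches from about 275 to 750 mm from the base axis. Payload 10.2 kg.
Tool frame: the origin (TCP) lies midway between the tips of the shut fingers; the grasp point (between the pads) lies 19 mm behind it; z points along the fingers, y is the direction in which the jaws open and shut (so a half turn about z gives the same grasp; the last joint's range is limited). The gripper opens to 88 mm and grips with 3 to 60 N. Pads are 18 mm wide; open, the fingers measure 123 mm over their backs; the gripper's body (75 mm by 187 mm) begins 45 mm behind the grasp point.
Start: joints at [-1.502, 0.313, 1.498, -0, 1.331, -0.223], TCP at [151.017, -502.817, 238.72] pointing down, gripper open.
Joint ranges: [-2.94, 2.94], [-0.97, 2.17], [0.19, 2.56], [-1.23, 4.37], [0.02, 3.11], [-2.88, 2.88]. Speed limits (rad/s): [2.39, 2.39, 3.01, 3.14, 3.14, 3.14].

INTERFACE

Orientations are given as a 3x3 rotation matrix whose columns are the frame's x, y, z axes.
In Python, from workcell import arm, imaging, finder, monitor gives the robot as it stands. Calls block until the motion is done:
- arm.movep(position, orientation): joint-space move of the TCP to a pose.
- arm.move_linear(position, attitude=None, vel=150, force_limit=None): straight line of the TCP; attitude=None keeps the orientation; vel is the mean speed in mm/s. With force_limit (N) it stops when the force on the tool has changed by that much, and returns True; else False.
- arm.move_j(angles): joint-space move.
- arm.move_gripper(opening): finger opening in mm; the grip force is fixed at half the most; returns when the fingers have stopped.
- arm.wait(seconds).
- arm.ik(position, orientation): joint angles nearest the present ones, or None.
- imaging.capture(name): name is "scene" or "top"; returns a dict with "image" (384x512x3 uint8, blue, green, red), "range_z" (384x512 float32, mm along the optical axis (not along the pixel's ray), 0 where there is no reading), "camera_matrix" (3x3 intrinsics, pixels), "distortion" ([k1, k2, p1, p2, k3] as OpenCV has them; the pictures are not rectified), "extrinsics" (4x4, takes a point from camera to world coordinates). Camera axes: x right, y down, z forward; pixel columns grow to the right and rows downward; lengths in mm; the calibration is good to about 2 mm. A picture is of the moment at which its call begins.
A pose or a line that the arm cannot do raises arm.Unreachable and nothing moves.
- arm.job_done(): hands the job in, once; it reports no verdict.
Trained networks look in the newest picture that a camera, given by its name, has taken for a name from the list of things; names that differ only in an ending like _2 or _b are one class to them, and where a whole thing is asked for, a point or a joint stands for the part that bears it (a point fixed in the world has none). Each returns a list of dicts, best first, with "confidence" (0 to 1); they miss things now and then, are a little off and sometimes report something else, mostly with a low value. They report only what shows in the picture. A call takes as long as a camera call. They do not tell look-alikes from the thing itself.
- finder.masks_of(camera, name): "pixels" (384x512 bool, what is visible of it).
- finder.mark_of(camera, name): "centre" ([x, y, z] in mm, in world coordinates, good to about 4 mm: a listed point, or the origin of a listed thing).
Readings, each from a call of its own:
- monitor.read_time(): time.
- monitor.read_joint_positions(): joint angles.
- monitor.read_qvel(): joint speeds.
- monitor.read_effort(): joint torques, N m.
- monitor.read_position(): TCP position.
- monitor.read_ee_rot(): TCP orientation.
- monitor.read_contact_force(): force on the tool from outside, world axes, zero at the start.
- monitor.read_wrist_torque(): the same for the moment, N m.
- monitor.read_width(): finger opening in mm.
Only numpy, scipy, OpenCV 4.12 (cv2) and the standard library are available. Lean on these libraries where they do the work, as an engineer would, in place of code of your own. Each camera call takes 0.05 s, during which the arm holds its last target. There are 200 camera calls.

TASK

The cutting session is over, so pack the inspection lamps away: first switch the lamp supply off by pushing its red lever fully over, then pull every lamp up off the sprung charging rail and stand each one upright on the floor of its own compartment in the wooden caddy. When the rail is bare, fold the blue dust flap fully down over it; keep the caddy standing on the bench and do not disturb the jar, the red case or the brush.

Things in the scene. Friction and masses are not known exactly. Their poses are not given: they have to be found in the camera images.
- lamp0: Inspection lamp, 0.13 kg, 165 mm tall; may be absent. Upright black tube, 22 mm in diameter (z = 34 to 165 mm), on a grey shoe 34 (x) by 30 (y) by 34 mm high; a slot 14 mm wide, 24 mm deep runs along y through the shoe's underside. Origin: centre of the shoe's underside; z up the tube. Starts clipped on the rail at one of its stations.
- lamp1: Inspection lamp, 0.13 kg, 165 mm tall; may be absent. Upright black tube, 22 mm in diameter (z = 34 to 165 mm), on a grey shoe 34 (x) by 30 (y) by 34 mm high; a slot 14 mm wide, 24 mm deep runs along y through the shoe's underside. Origin: centre of the shoe's underside; z up the tube. Starts clipped on the rail at one of its stations.
- lamp2: Inspection lamp, 0.13 kg, 165 mm tall; may be absent. Upright black tube, 22 mm in diameter (z = 34 to 165 mm), on a grey shoe 34 (x) by 30 (y) by 34 mm high; a slot 14 mm wide, 24 mm deep runs along y through the shoe's underside. Origin: centre of the shoe's underside; z up the tube. Starts clipped on the rail at one of its stations.
- lamp3: Inspection lamp, 0.13 kg, 165 mm tall; may be absent. Upright black tube, 22 mm in diameter (z = 34 to 165 mm), on a grey shoe 34 (x) by 30 (y) by 34 mm high; a slot 14 mm wide, 24 mm deep runs along y through the shoe's underside. Origin: centre of the shoe's underside; z up the tube. Starts clipped on the rail at one of its stations.
- lamp4: Inspection lamp, 0.13 kg, 165 mm tall; may be absent. Upright black tube, 22 mm in diameter (z = 34 to 165 mm), on a grey shoe 34 (x) by 30 (y) by 34 mm high; a slot 14 mm wide, 24 mm deep runs along y through the shoe's underside. Origin: centre of the shoe's underside; z up the tube. Starts clipped on the rail at one of its stations.
- rail: Fixed charging rail, 360 mm (y) by 90 mm (x): grey base 12 mm high and an upright aluminium blade along y, 10 mm thick, top at z = 37 mm. Origin: centre of the underside; +x is its far side. Stations at y = -144, -72, 0, 72, 144 mm, x = 0, some empty. A clipped lamp straddles the blade: origin at z = 13 mm, axes parallel to the rail's, top at z = 178 mm.
- catches (a point): Middle of the row of orange sprung catches, on the rail at x = 0, y = 0, z = 52 mm; with their housings they reach z = 60 mm. Each station has a pair, snapped over the shoe's top edges at x = +-17 mm. A firm straight upward pull of about 15 to 20 N on the lamp frees it within 5 mm of travel; the catches then rub lightly, and 50 mm up the shoe is clear of catches and blade.
- flap_hinge (a point): Middle of the dust flap's hinge line, on the rail at x = 44 mm, y = 0, z = 64 mm; the hinge runs along the rail's y. Axes parallel to the rail's.
- flap_edge (a point): Middle of the free edge of the blue dust flap, 84 mm from the hinge. The flap is a panel 84 mm by 360 mm, 4 mm thick.
- flap (a joint): Angle of the dust flap: 0 = folded down level over the rail (free edge towards the rail's -x), pi/2 = standing upright; it starts open at 1.5 to 1.8, just behind the lamps. A stiff hinge keeps it where it is left; about 2 N at the free edge moves it. It cannot close while a lamp is on the rail.
- caddy: Loose wooden caddy, 0.9 kg: one row of five open-topped square compartments along its x, on two steel foot plates 90 mm wide (y) and 4 mm thick. Origin: centre of the underside. Body 244 mm (x) by 52 mm (y) by 85 mm high; compartments centred at x = -96, -48, 0, 48, 96 mm, y = 0, each 44 mm by 44 mm inside, walls 4 mm, inner floor at z = 6 mm. Starts empty.
- lever (a joint): Toggle lever of the lamp supply: 0 = on, leaning 0.5 rad towards its base's -x; 1.0 = off, leaning 0.5 rad towards +x. Starts between 0 and 0.15, stays where it is left; about 1 N at the ball moves it.
- lever_tip (a point): Centre of the lever's red ball (26 mm in diameter), 70 mm from its pivot; the pivot is 22 mm above the bench.
- lever_base: Fixed grey block under the lever, 70 mm (x) by 50 mm (y) by 25 mm high. Origin: centre of the underside; x is the direction in which the lever is pushed to switch off.
- jar: Amber glass jar, 56 mm in diameter, 60 mm high, bystander. Origin: centre of the underside.
- stylus_case: Red stylus case, 90 x 60 x 25 mm, bystander. Origin: centre of the underside.
- brush: Dust brush lying on the bench, about 200 mm long, 42 mm wide, 20 mm thick, bystander. Origin: about the middle of its length, on the underside.
Not all that is in view belongs to the job. Leave any green look-alike of the lamp3 alone.

How it is judged (in metres and radians):
On the way, in this order (a step that is already met when the one before it is completed fails the run):
1. the lamp supply is switched off (value of joint lever above 0.85 rad), for 0.2 s.
2. every lamp stands in the caddy (x of lamp0 in the frame of caddy between -0.12 and 0.12 m and y of lamp0 in the frame of caddy between -0.02 and 0.02 m and z of each of lamp0, lamp1, lamp2, lamp3, lamp4 in the frame of caddy below 0.013 m and angle between each of lamp0, lamp1, lamp2, lamp3, lamp4's own z axis and vertical below 0.15 rad and linear speed of each of lamp0, lamp1, lamp2, lamp3, lamp4 below 0.05 m/s and x of lamp1 in the frame of caddy between -0.12 and 0.12 m and y of lamp1 in the frame of caddy between -0.02 and 0.02 m and x of lamp2 in the frame of caddy between -0.12 and 0.12 m and y of lamp2 in the frame of caddy between -0.02 and 0.02 m and x of lamp3 in the frame of caddy between -0.12 and 0.12 m and y of lamp3 in the frame of caddy between -0.02 and 0.02 m and x of lamp4 in the frame of caddy between -0.12 and 0.12 m and y of lamp4 in the frame of caddy between -0.02 and 0.02 m), for 0.3 s.
3. the dust flap is folded down over the bare rail (value of joint flap below 0.1 rad), for 0.2 s.
At the end, for the whole second after the job is handed in: The lever is past 0.85; every lamp present stands in a compartment of the caddy, its underside within 7 mm of the compartment floor, tilted less than 0.15 rad, at rest; the flap is within 0.1 rad of closed; the caddy stands level on the bench (under 0.1 rad), at rest (all of step 2 and value of joint lever above 0.85 rad and value of joint flap below 0.1 rad and angle between caddy's own z axis and vertical below 0.1 rad and height (world z) of caddy below 0.01 m and linear speed of caddy below 0.03 m/s); the robot touches nothing.
It fails at once if a lamp is pulled off the rail while the supply is on (value of joint lever below 0.6 rad and distance of any of lamp0, lamp1, lamp2, lamp3, lamp4 from where it was at the start of the episode above 0.03 m).
It fails at once if the jar is disturbed by more than 30 mm (distance of jar from where it was at the start of the episode above 0.03 m).
It fails at once if the red case is disturbed by more than 30 mm (distance of stylus_case from where it was at the start of the episode above 0.03 m).
It fails at once if the brush is disturbed by more than 30 mm (distance of brush from where it was at the start of the episode above 0.03 m).
Of lamp0, lamp1, lamp2, lamp3, lamp4 only 3 to 5 are there at a start; the rules pass over those that are not, and their reading is None.
At some moment in a run one of caddy may be knocked a few centimetres aside while the robot is not near it.
It also fails if it takes over 210 s, if anything falls off the work surface, if the arm or the gripper's body presses on something with over 40 N, if the wrist force passes 120 N, or if a joint passes its speed limit or range.

## Working session

There is one attempt and no reset: what is moved stays moved. The work goes in short steps, each a Python script; the robot and the scene stay as the last script left them, time stands still between calls to the robot, and variables do not carry over. Pictures are saved under pics/ and viewed, about 12 in all and at most 16, crops included, and the job is handed in when it is done.

```bash
mkdir -p pics; ls
cat > h.py <<'E'
import numpy as np, cv2
from workcell import arm, imaging, finder, monitor
def cloud(c):
    """world xyz per pixel (384x512x3), nan where no reading"""
    K,D,T=np.array(c["camera_matrix"]),np.array(c["distortion"],float),np.array(c["extrinsics"])
    z=c["range_z"].astype(float); h,w=z.shape
    uv=np.stack(np.meshgrid(np.arange(w),np.arange(h)),-1).reshape(-1,1,2).astype(float)
    n=cv2.undistortPoints(uv,K,D).reshape(h,w,2)
    P=np.dstack([n*z[...,None],z])@T[:3,:3].T+T[:3,3]
    P[z<=0]=np.nan
    return P
def save(name,img,scale=1.5): cv2.imwrite("pics/"+name+".png",cv2.resize(img,None,fx=scale,fy=scale,interpolation=cv2.INTER_CUBIC))
E
python3 - <<'E'
from h import *
np.set_printoptions(precision=1,suppress=True)
ims={}
for cam in ("scene","top"):
    c=imaging.capture(cam); ims[cam]=c["image"]; np.savez(cam+"0.npz",**{k:np.array(v) for k,v in c.items()})
    print(cam,np.array(c["extrinsics"])[:3,3])
    for n in ["lamp0","rail","catches","flap_hinge","flap_edge","caddy","lever_tip","lever_base","jar","stylus_case","brush"]:
        print(n,[(np.round(d["confidence"],2),np.array(d["centre"])) for d in finder.mark_of(cam,n)])
    save(cam+"0",c["image"],1.5)
print(monitor.read_time())
E
```

```text
pics
scene [729.6 552.1 811.5]
lamp0 [(np.float64(0.91), array([429.9, 312.1,   1.8])), (np.float64(0.78), array([543.4, 232.7,  11.6])), (np.float64(0.77), array([563.5,  82.3,  12.2])), (np.float64(0.63), array([568.2,  13.3,  14. ])), (np.float64(0.61), array([549.7, 159.8,  10.7]))]
rail [(np.float64(0.79), array([549.1, 154.9,   0.7]))]
catches [(np.float64(0.82), array([551. , 154.2,  52.7]))]
flap_hinge [(np.float64(0.83), array([592.4, 165.3,  62.2]))]
flap_edge [(np.float64(0.59), array([590.4, 158.8, 149.5]))]
caddy [(np.float64(0.94), array([ 551.1, -204.2,    2.1])), (np.float64(0.21), array([567.8,  14.8,  12.7]))]
lever_tip [(np.float64(0.54), array([ 428.2, -366.8,   84. ]))]
lever_base [(np.float64(0.96), array([ 454.1, -368.8,   -2.1]))]
jar [(np.float64(0.61), array([769.6, -45. ,   1. ]))]
stylus_case [(np.float64(0.64), array([ 623.3, -428.4,    0.9]))]
brush [(np.float64(0.61), array([771.7, 170.7,  -1.8]))]
top [ 388.9  -55.4 1332.7]
lamp0 [(np.float64(0.77), array([544. , 228.1,  13.3])), (np.float64(0.75), array([423.5, 316.6,   1.5])), (np.float64(0.74), arra
[... 333 characters left out ...]
63.1]))]
flap_hinge [(np.float64(0.77), array([594.2, 167.1,  63.6])), (np.float64(0.74), array([543.1, 226.8,  12.7]))]
flap_edge [(np.float64(0.79), array([588.5, 158.9, 146.8]))]
caddy [(np.float64(0.7), array([ 554.4, -203.9,   -2.5])), (np.float64(0.42), array([590.2, 159.1, 148.6]))]
lever_tip [(np.float64(0.57), array([ 427.3, -363.6,   88.7]))]
lever_base [(np.float64(0.59), array([ 457.4, -370.8,    0.3]))]
jar [(np.float64(0.74), array([766.5, -47.2,  -2.6])), (np.float64(0.62), array([550.4, 154.8,  -2.7])), (np.float64(0.22), array([557.1,  86.3,  12.8]))]
stylus_case [(np.float64(0.61), array([ 625.7, -427.9,   -2.6]))]
brush [(np.float64(0.8), array([763.1, 167.8,   0.9]))]
1.2
```

View pics/scene0.png

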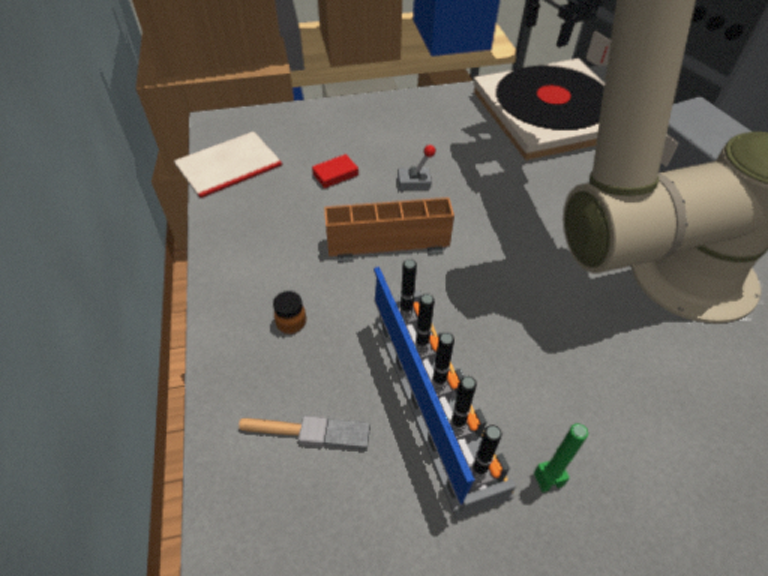

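View pics/top0.png

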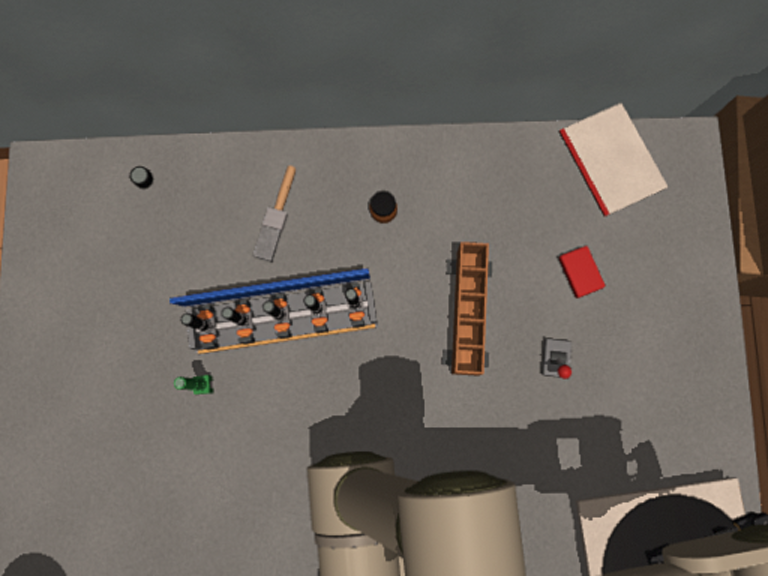

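Scene view: five black lamps with tops at about (409,265), (427,300), (445,340), (468,383) and (492,432). They could be confused with the green look-alike at (575,430) and the black cylinder at (140,177) in the top view, which is off the rail. The blue flap stands behind the lamps, the caddy is at (390,228) and the lever ball at (430,151). Next I'll fit the poses from depth.

```bash
cat >> h.py <<'E'
def fit_rect(P):
    """min-area rectangle of xy points: centre, long-axis angle, sizes"""
    (c,s,a)=cv2.minAreaRect(P[:,:2].astype(np.float32))
    a=np.deg2rad(a)
    if s[0]<s[1]: a+=np.pi/2; s=s[::-1]
    return np.array(c),(a+np.pi/2)%np.pi-np.pi/2,np.array(s)
def region(P,x,y,z):
    m=np.isfinite(P[...,0])
    for i,r in enumerate((x,y,z)): m&=(P[...,i]>r[0])&(P[...,i]<r[1])
    return m
def caddy_pose(c):
    P=cloud(c); m=region(P,(430,680),(-360,-60),(79,92))
    n,l,st,_=cv2.connectedComponentsWithStats(m.astype(np.uint8),connectivity=8)
    q=P[m]; return (*fit_rect(q),len(q),np.median(q[:,2]))
E
python3 - <<'E'
from h import *
np.set_printoptions(precision=2,suppress=True)
for cam in ("scene","top"):
    c=dict(np.load(cam+"0.npz")); P=cloud(c); print(cam)
    m=region(P,(480,640),(-50,350),(168,188)); n,l,st,cen=cv2.connectedComponentsWithStats(m.astype(np.uint8))
    tops=[]
    for i in range(1,n):
        q=P[l==i]
        if len(q)>8: t=(q.max(0)+q.min(0))/2; tops.append(t); print("top",len(q),t,q.mean(0),np.ptp(q,axis=0),cen[i])
    print("caddy",caddy_pose(c))
    for nm,zr in (("rail base",(8,16)),("base",(20,29))):
        pass
    q=P[region(P,(380,540),(-430,-310),(18,30))]; print("leverbase",fit_rect(q),len(q),q.mean(0))
    hsv=cv2.cvtColor(c["image"],cv2.COLOR_BGR2HSV)
    red=((hsv[...,0]<8)|(hsv[...,0]>172))&(hsv[...,1]>150)
    mm=red&region(P,(380,520),(-430,-310),(60,110)); q=P[mm]; print("ball",q.mean(0),q.min(0),q.max(0),len(q))
    blue=(hsv[...,0]>105)&(hsv[...,0]<130)&(hsv[...,1]>120)&region(P,(500,680),(-60,370),(40,170)); q=P[blue]
    print("flap",q.min(0),q.max(0)); t=q[q[:,2]>138]; print("edge",t.mean(0),fit_rect(t))
E
```

```text
scene
top 76 [569.78  15.06 174.1 ] [570.45  17.11 175.79] [20.8  20.01 12.13] [272.72 177.33]
top 84 [561.03  85.99 174.6 ] [561.97  88.47 176.26] [21.1  23.03 12.39] [284.29 200.81]
top 94 [552.81 157.26 174.77] [553.58 159.4  176.52] [21.08 21.06 12.61] [297.09 226.91]
top 108 [544.44 228.46 174.54] [545.21 230.36 176.78] [21.02 21.31 12.83] [311.47 256.25]
top 128 [536.08 299.17 174.93] [536.9  300.83 177.08] [20.49 22.19 13.68] [327.67 289.24]
caddy (array([ 548.01, -270.68]), np.float64(-0.08250965741867144), array([243.48, 192.85]), 465, np.float64(82.99335578845978))
leverbase (array([ 458.97, -369.97]), np.float64(-0.13377817156378669), array([68.9 , 56.39])) 197 [ 461.11 -362.7    23.37]
ball [ 432.32 -359.49   91.61] [ 421.8  -367.95   80.68] [ 441.17 -352.97   99.16] 38
flap [543.31 -15.15  40.25] [618.84 340.   169.07]
edge [591.28 188.72 147.19] (array([574.71, 160.14]), np.float64(-1.4507050805017867), array([357.64,  50.49]))
top
top 56 [569.92  14.42 177.26] [569.95  14.24 177.94] [20.49 18.36 14.1 ] [233.57 195.75]
top 61 [561.33  85.81 175.31] [560.96  85.46 178.28] [21.02 20.95 14.19] [206.08 200.02]
top 61 [553.01 156.51 176.97] [552.46 156.72 178.1 ] [21.01 19.77 14.74] [178.66 204.11]
top 60 [544.78 229.26 176.08] [543.78 228.56 177.37] [21.55 21.08 12.07] [151.17 208.3 ]
top 58 [535.   298.09 177.29] [535.13 297.99 177.86] [18.66 20.3  13.4 ] [124.62 212.36]
caddy (array([ 548.19, -271.67]), np.float64(-0.09007210280811506), array([245.25, 189.47]), 456, np.float64(84.89419272651742))
leverbase (array([ 458.19, -369.89]), np.float64(-0.14160067463367643), array([69.8 , 49.26])) 271 [ 464.12 -366.35   24.61]
ball [ 429.71 -363.33   95.41] [ 419.59 -375.19   87.35] [ 441.55 -352.64  101.81] 62
flap [537.1  -15.33  70.3 ] [618.7  339.46 167.2 ]
edge [594.06 161.98 147.55] (array([577.1 , 159.73]), np.float64(-1.4459593607287795), array([356.99,  47.03]))
```

Run:
```python
from h import *
a=np.load("scene0.npz")["image"]; b=np.load("top0.npz")["image"]
A=cv2.resize(a[160:340,220:420],None,fx=3,fy=3,interpolation=3)
save("crop1",A,1)
B=cv2.resize(b[150:270,280:400],None,fx=5,fy=5,interpolation=3); save("crop2",B,1)
```

```text
(no output)
```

View pics/crop1.png

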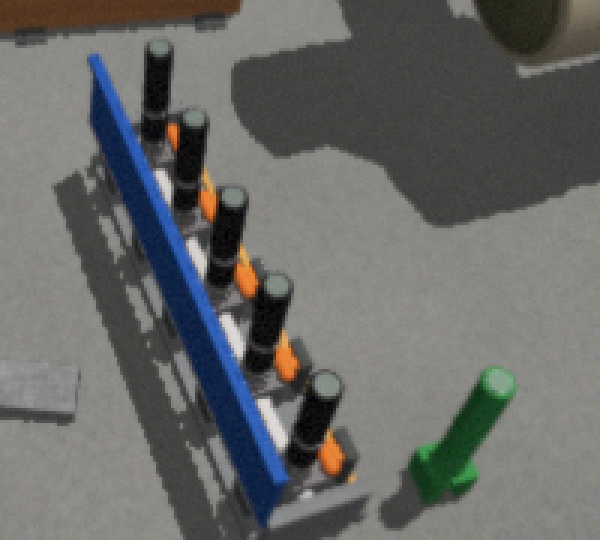

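The choice is confirmed: five black tubes on the rail are the lamps, and the green one at (495,385) in the crop is the look-alike. Rail centre is about (553,157) with yaw about 0.12, and all heights match. Next, the lever.

```bash
cat >> h.py <<'E'
RAIL=np.array([552.9,157.0]); RYAW=0.120
def rot(yaw):
    """tool down, jaw axis along world direction yaw+90deg; half turn with the smaller wrist move"""
    y=np.array([-np.sin(yaw),np.cos(yaw),0]); z=np.array([0,0,-1.])
    return np.column_stack([np.cross(y,z),y,z])
def best(pos,yaw):
    q0=np.array(monitor.read_joint_positions()); c=[]
    for k in (0,np.pi):
        q=arm.ik(pos,rot(yaw+k))
        if q is not None: c.append((np.abs(np.array(q)-q0).max(),np.round(q,2),rot(yaw+k)))
    c.sort(key=lambda t:t[0]); return c
def railp(x,y,z):
    c,s=np.cos(RYAW),np.sin(RYAW); return [RAIL[0]+c*x-s*y,RAIL[1]+s*x+c*y,z]
E
python3 - <<'E'
from h import *
np.set_printoptions(precision=2,suppress=True)
for cam in ("scene","top"):
    c=dict(np.load(cam+"0.npz")); P=cloud(c); q=P[region(P,(420,690),(-260,-140),(78,92))]; print("caddy",fit_rect(q),len(q))
b=np.array([458.5,-370.]); a=-0.15; d=np.array([np.cos(a),np.sin(a)])
pt=lambda s,z:[*(b+d*s),z]
arm.move_gripper(0)
c=best(pt(-85,200),a); R=c[0][2]; print([t[1] for t in c])
arm.movep(pt(-85,200),R); arm.move_linear(pt(-85,72))
print(arm.move_linear(pt(16,72),vel=60,force_limit=12), monitor.read_position(), monitor.read_contact_force())
arm.move_linear(pt(-40,72)); arm.move_linear(pt(-40,250))
for cam in ("scene","top"):
    c=imaging.capture(cam); P=cloud(c); hsv=cv2.cvtColor(c["image"],cv2.COLOR_BGR2HSV)
    mm=((hsv[...,0]<8)|(hsv[...,0]>172))&(hsv[...,1]>150)&region(P,(400,540),(-430,-330),(60,110)); q=P[mm]; print("ball",q.mean(0),len(q))
    print([d["centre"] for d in finder.mark_of(cam,"lever_tip")])
print(monitor.read_time())
save("scene1",imaging.capture("scene")["image"])
E
```

```text
caddy (array([ 553.56, -203.53]), np.float64(-0.08250965741867144), array([243.48,  58.09])) 502
caddy (array([ 554.37, -203.59]), np.float64(-0.09196467823677956), array([245.23,  52.8 ])) 466
[array([-0.99,  0.33,  1.58, -0.  ,  1.23,  0.73]), array([-0.99,  0.33,  1.58, -0.  ,  1.23, -2.41])]
True [ 468.92 -371.35   71.26] [-3.63  0.82  2.42]
ball [ 493.1  -368.08   89.  ] 32
[]
ball [ 490.6  -372.86   92.73] 56
[[488.0, -374.1, 84.6], [553.9, 156.0, 12.5]]
8.05
```

Lever off: the ball is now about +32 mm along its axis, which is roughly 0.97 rad. Now the first lamp pull.

```bash
cat >> h.py <<'E'
LIFT=325; GZ=126
def pick(y):
    p=lambda z: railp(0,y,z)
    arm.move_gripper(46)
    R=best(p(LIFT),RYAW)[0][2]
    arm.movep(p(LIFT),R); arm.move_linear(p(GZ),vel=120)
    arm.move_gripper(0); w=monitor.read_width()
    arm.move_linear(p(GZ+12),vel=25); f=monitor.read_contact_force()
    arm.move_linear(p(GZ+60),vel=60); arm.move_linear(p(LIFT),vel=150)
    print("pick",y,"width",w,"after",monitor.read_width(),"force at 12mm",np.round(f,1))
def find_caddy():
    out=[]
    for cam in ("scene","top"):
        P=cloud(imaging.capture(cam)); m=region(P,(380,730),(-310,-90),(78,92))
        n,l,st,_=cv2.connectedComponentsWithStats(cv2.dilate(m.astype(np.uint8),np.ones((5,5))))
        if n<2: print(cam,"none"); continue
        k=1+np.argmax(st[1:,4]); q=P[m&(l==k)]
        c,a,s=fit_rect(q); ok=abs(s[0]-244)<8 and abs(s[1]-54)<9
        print(cam,"caddy",np.round(c,1),round(a,3),np.round(s,1),len(q),ok)
        if ok: out.append((*c,a))
    return np.mean(out,0) if out else None
E
python3 - <<'E'
from h import *
pick(-144)
c=find_caddy(); print(c, monitor.read_time())
P0=imaging.capture("scene"); save("scene2",P0["image"])
P=cloud(P0); q=P[region(P,(530,610),(-30,60),(150,230))];
E
```

```text
pick -144 width 21.563534036520892 after 21.0980259633011 force at 12mm [0.  0.  0.5]
scene caddy [ 596.7 -207. ] -0.092 [157.2  57.4] 316 False
top caddy [ 554.5 -203.6] -0.091 [245.5  52.8] 466 True
[ 5.54531738e+02 -2.03637024e+02 -9.07855637e-02] 15.4917
```

View pics/scene2.png

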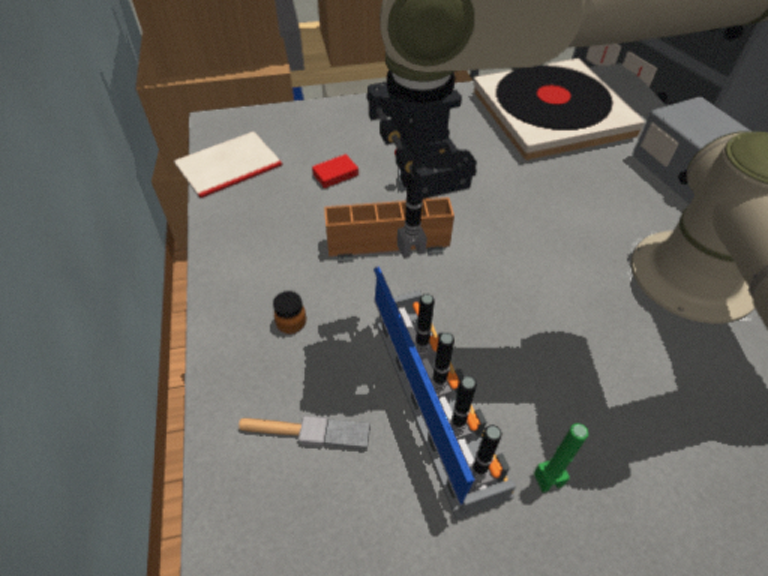

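The first lamp is off the rail and held at (413,225), shoe visible; the other four are still clipped and the caddy is unmoved. I'll check for slip, then place it.

```bash
cat >> h.py <<'E'
def shoe_z():
    """lowest z of the held lamp below the TCP"""
    t=np.array(monitor.read_position()); r=[]
    for cam in ("scene","top"):
        P=cloud(imaging.capture(cam)); q=P[region(P,(t[0]-22,t[0]+22),(t[1]-22,t[1]+22),(t[2]-160,t[2]-40))]
        if len(q)>20: r.append(round(float(np.percentile(q[:,2],1)),1))
    return t[2],r
def place(x,cad):
    c=np.array(cad); d=np.array([np.cos(c[2]),np.sin(c[2])]); p=lambda z:[*(c[:2]+x*d),z]
    arm.movep(p(LIFT),best(p(LIFT),c[2])[0][2])
    arm.move_linear(p(215),vel=200)
    hit=arm.move_linear(p(117),vel=50,force_limit=8); z=monitor.read_position()[2]
    print("place",x,"hit",hit,"z",round(z,1),"F",np.round(monitor.read_contact_force(),1))
    if z>128: return False
    arm.move_gripper(46); arm.move_linear(p(LIFT),vel=250); return True
E
python3 - <<'E'
from h import *
print(shoe_z())
print(place(96,[554.5,-203.6,-0.091]))
p=railp(0,-72,LIFT); arm.movep(p,best(p,RYAW)[0][2])
find_caddy(); c=imaging.capture("top"); save("top3",c["image"][140:280,250:420],4)
P=cloud(c); q=P[region(P,(600,700),(-260,-160),(150,190))]; print("top of lamp",len(q), q.mean(0) if len(q) else 0, q[:,2].max() if len(q) else 0)
print(monitor.read_time())
E
```

```text
(np.float64(324.23573389603183), [210.2, 214.0])
place 96 hit True z 119.1 F [-1.3  0.1  5.3]
True
scene caddy [ 580.  -204.5] -0.078 [190.5  56.7] 377 False
top caddy [ 554.2 -203.4] -0.092 [244.9  52.6] 468 True
top of lamp 65 [ 648.60590407 -210.58125932  169.63854242] 177.21359508923388
21.9333
```

View pics/top3.png

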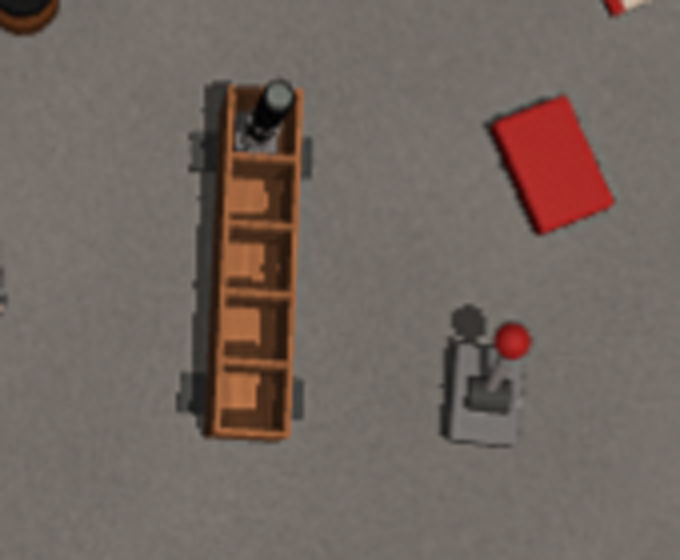

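The lamp stands upright in the end compartment (275,95 in the crop), and the lever ball at (512,340) is pushed over. I'll run the other four the same way, locating the caddy before each and stopping if anything is off.

Run:
```python
from h import *
for y,x in ((-72,48),(0,0),(72,-48),(144,-96)):
    pick(y); s=shoe_z(); print(s)
    if monitor.read_width()<18 or not any(abs(v-212)<6 for v in s[1]): print("BAD GRASP"); break
    c=find_caddy()
    if c is None: print("NO CADDY"); break
    if not place(x,c): print("BAD PLACE"); break
    print(monitor.read_time())
p=railp(0,60,LIFT+40); arm.movep(p,best(p,RYAW)[0][2])
c=find_caddy()
a=imaging.capture("top"); P=cloud(a); m=region(P,(380,730),(-310,-90),(155,185))
n,l,st,cen=cv2.connectedComponentsWithStats(m.astype(np.uint8))
for i in range(1,n): print(len(P[l==i]),np.round(P[l==i].mean(0),1),P[l==i][:,2].max())
save("top4",a["image"][140:280,100:420],2.4); save("scene4",imaging.capture("scene")["image"])
```

```text
pick -72 width 21.033501873262836 after 21.009894547920986 force at 12mm [-0.7 -0.1  0.7]
(np.float64(324.0259484125764), [210.8])
scene caddy [ 584.5 -205. ] -0.07 [181.3  58.4] 380 False
top caddy [ 554.4 -203.4] -0.091 [245.4  53. ] 452 True
place 48 hit True z 119.1 F [-1.4  1.   6. ]
32.7
pick 0 width 21.482876500966107 after 21.3154685527228 force at 12mm [-0.1  0.6  0.1]
(np.float64(324.021973581984), [210.5, 212.3])
scene caddy [ 579.9 -205.1] -0.092 [190.9  56.3] 385 False
top caddy [ 554.1 -203.5] -0.089 [244.7  53. ] 457 True
place 0 hit True z 119.1 F [-1.   0.1  3.2]
44.8083
pick 72 width 21.383294312929692 after 21.280894453066537 force at 12mm [ 0.2 -0.4  0.3]
(np.float64(323.98646786041286), [211.5, 209.8])
scene caddy [ 573.  -203.9] -0.092 [204.8  58.3] 436 False
top caddy [ 554.  -203.6] -0.092 [244.4  53. ] 455 True
place -48 hit True z 119.1 F [-0.3  0.1  4.7]
57.3583
pick 144 width 20.997183222240107 after 21.503054345455677 force at 12mm [ 0.1 -0.3  0.7]
(np.float64(323.96948535447154), [212.1, 211.3])
scene caddy [ 541.5 -205.6] -0.092 [243.3  57.3] 536 True
top caddy [ 542.2 -205.9] -0.091 [245.1  53.1] 457 True
place -96 hit True z 119.1 F [ 0.5 -0.9  4.3]
70.3833
scene caddy [ 556.8 -206.1] -0.069 [213.8  58.2] 467 False
top caddy [ 541.9 -205.8] -0.093 [244.7  52.9] 453 True
64 [ 636.3 -213.   170. ] 176.42035608660944
63 [ 589.1 -208.4  169.8] 176.4862526944803
61 [ 540.9 -204.6  170.6] 174.84633763332886
62 [ 493.3 -200.2  170.5] 175.41646570849161
61 [ 446.2 -195.5  170.5] 176.5962860860443
```

View pics/top4.png

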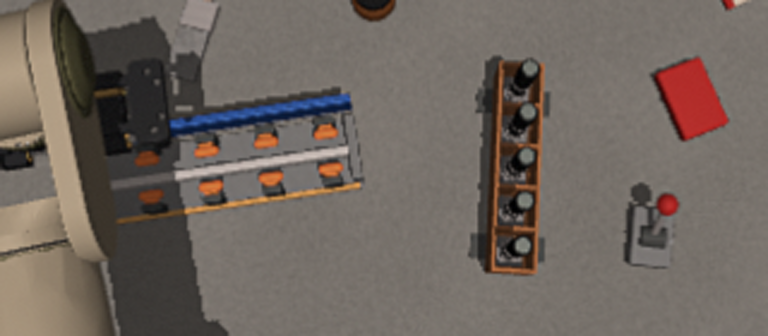

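All five lamps stand in the caddy with tops level at about 170 mm (pixels (525,75) to (520,245)). The caddy was knocked about 12 mm and I tracked it. The rail is bare, so I'll fold the flap.

Run:
```python
from h import *
arm.move_gripper(0)
p=railp(105,0,330); R=best(p,RYAW)[0][2]; arm.movep(p,R)
arm.move_linear(railp(105,0,126))
r=62
for th in np.r_[1.6:0.0:-0.2,0,-0.04]:
    x=44-r*np.cos(th)+2*np.sin(th)+9; z=64+r*np.sin(th)+2*np.cos(th)
    h=arm.move_linear(railp(x,0,z),vel=60,force_limit=15)
    print(round(th,2),h,np.round(monitor.read_position(),1),np.round(monitor.read_contact_force(),1))
    if h and th>0.1: break
```

```text
1.6 False [609.6 163.8 126. ] [0.1 0.7 0.7]
1.4 False [597.1 162.3 125.5] [ 0.2 -0.1  0.3]
1.2 False [585.1 160.9 122.5] [ 0.5 -0.   0.5]
1.0 False [574.  159.5 117.3] [-0.2 -0.4  0.2]
0.8 False [564.  158.3 109.8] [1.1 0.9 0.5]
0.6 False [555.7 157.3 100.5] [ 1.3 -0.1 -0.4]
0.4 False [549.3 156.6  89.6] [0.5 0.6 0.5]
0.2 False [545.3 156.1  77.9] [ 1.  -0.2 -0.1]
0.0 True [544.6 156.   66.4] [-2.2  0.2  9.4]
-0.04 False [544.7 156.   66.2] [-9.7 -1.5 28.2]
```

Run:
```python
from h import *
arm.move_linear(railp(-7,0,200)); arm.movep([330,60,350],best([330,60,350],RYAW)[0][2])
for cam in ("scene","top"):
    a=imaging.capture(cam); P=cloud(a); hsv=cv2.cvtColor(a["image"],cv2.COLOR_BGR2HSV)
    q=P[(hsv[...,0]>105)&(hsv[...,0]<130)&(hsv[...,1]>120)&region(P,(480,680),(-60,370),(40,170))]
    A=np.c_[q[:,:2]-RAIL,np.ones(len(q))]; k=np.linalg.lstsq(A,q[:,2],rcond=None)[0]
    print(cam,"flap z",np.percentile(q[:,2],[2,50,98]),"slopes",k[:2],fit_rect(q),len(q))
    m=region(P,(380,730),(-310,-90),(155,185)); n,l,st,_=cv2.connectedComponentsWithStats(m.astype(np.uint8))
    print([np.round(P[l==i].mean(0),0).tolist() for i in range(1,n)])
    for nme in ("jar","stylus_case","brush","lever_tip"): print(nme,[np.round(d["centre"],0).tolist() for d in finder.mark_of(cam,nme)][:1])
    save(cam+"5",a["image"])
find_caddy(); print(monitor.read_time(),monitor.read_contact_force())
```

```text
scene flap z [62.77530855 65.86974733 72.56838253] slopes [-0.03275134 -0.00035766] (array([554.48400879, 156.84320068]), np.float64(-1.4475052341954076), array([359.66256714,  84.04401398])) 5291
[[447.0, -192.0, 167.0], [495.0, -197.0, 166.0], [543.0, -201.0, 166.0], [638.0, -209.0, 166.0], [591.0, -204.0, 166.0]]
jar [[768.0, -46.0, -0.0]]
stylus_case [[626.0, -428.0, -1.0]]
brush [[768.0, 172.0, -0.0]]
lever_tip [[489.0, -374.0, 81.0]]
top flap z [60.69233971 66.42649932 73.75474345] slopes [-0.03162491 -0.0048574 ] (array([554.67645264, 157.21206665]), np.float64(-1.4513311314174153), array([358.68988037,  84.90335083])) 3665
[[637.0, -213.0, 170.0], [589.0, -208.0, 171.0], [541.0, -205.0, 170.0], [493.0, -200.0, 171.0], [446.0, -195.0, 171.0]]
jar [[767.0, -45.0, -2.0]]
stylus_case [[626.0, -430.0, 0.0]]
brush [[763.0, 172.0, 4.0]]
lever_tip [[487.0, -379.0, 86.0]]
scene caddy [ 541.2 -205.6] -0.088 [244.   58.1] 546 True
top caddy [ 542.4 -206. ] -0.09 [245.6  52.9] 466 True
81.7417 [-0.41263113  1.12383117  1.085265  ]
```

View pics/scene5.png

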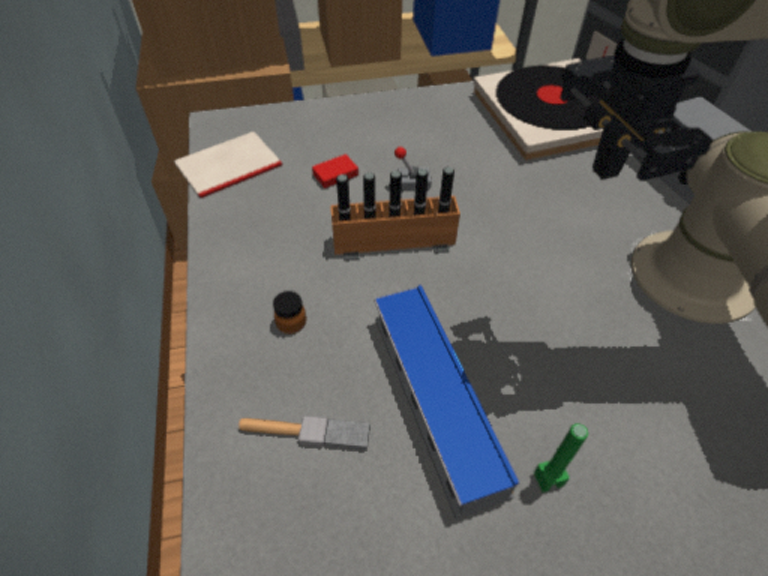

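The flap lies flat over the rail (slope 0.03 or less), the five lamps stand at (343–447,180), the lever ball is over at (400,152), and the jar, case and brush haven't moved. The arm is clear, so I'm handing in.

```bash
python3 -c "
from h import *
arm.job_done(); print(monitor.read_time())"
```

```text
the job is handed in; nothing more can be done
the job is handed in; nothing more can be done
```

The job is handed in, finished at about 82 s of the 210 s allowed. I pushed the lever off, stood all five lamps each in its own caddy compartment, and then folded the flap down over the bare rail.

What the last checks showed:
- **Lever:** the ball sits about +32 mm along its axis, which is roughly 0.97 rad.
- **Lamps:** all five tops are level, at about 170 mm in the top camera and 166 mm in the scene camera. Every placing stopped at the height expected for the compartment floor.
- **Flap:** it reads within about 0.03 rad of level. A raised lip on the free edge probably biases that figure upward.
- **Caddy:** it shifted about 12 mm between placings, so I re-located it before setting the last lamp down. It is now standing still.
- **Bystanders:** the jar, red case and brush are within measuring error of where they started. I did not touch the green look-alike.

Some of the scene-camera caddy fits were rejected because the arm or the lamps blocked the view, and I used the top camera for those. In the last check both cameras agreed to about 1 mm.

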